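# Set out the spices for the bean pot

### The job

Get ready to season the beans: take the lid off the red pot and lay it, knob up, in the middle of the cork trivet. Slide the half-length cover of the spice box right across to its other end, without lifting it out, to see which pockets under it hold jars; take every jar out of the box and stand it upright in the counter rack with its label and thumb tab turned to face squarely out of the rack's open front. Finally slide the cover back fully home to the end of the box where it started, dropping nothing and leaving the glass cup and the mortar undisturbed along the way.

Things in the scene. Friction and masses are not known exactly. Their poses are not given: they have to be found in the camera images.
- spice_box: Fixed open wooden box, 108 (x) by 372 (y) by 122 mm high; origin: centre of underside. Four pockets 80 by 80 mm in a row, centred at y = 132, 44, -44, -132 mm; floor 8 mm up. Dividers and the walls' inner edges end at 108 mm, a ledge for the cover; a 5 mm rim stands on to 122 mm all round, so the cover slides along y between the rims.
- cover: Loose pine cover on the box's ledge, 94 (x) by 179 (y) by 10 mm, 0.22 kg, hiding two pockets; origin: centre of underside, axes as the box's. In its middle a pull bar 50 (x) by 14 (y) mm, 10 to 38 mm up. Starts at or near the box's +y end; its centre can slide from y = +91 to -91 mm in the box frame, 2 mm play either side.
- rack: Loose low wooden spice rack, 96 (x) by 306 (y) mm, 1.2 kg; origin: centre of underside. Floor 12 mm thick, standing space 80 (x) by 290 (y) mm about the origin. Back board on the +x side up to 50 mm, end cheeks up to 42 mm; the open front is the -x side, with only a lip up to 22 mm. The front faces the robot's side.
- pot: Red ceramic pot, 160 mm across, 100 mm tall, wall 5 mm, a lug handle on its +y and -y sides reaching 102 mm from the axis; 0.9 kg, loose; origin: centre of underside. Starts with the lid on.
- lid: Loose red ceramic pot lid, 0.3 kg; origin: centre of underside. Skirt 140 mm across, 0-6 mm up (drops inside the pot's mouth); disc 166 mm across, 6-13 mm (lies on the rim); on the axis a knob: neck 18 mm across 13-22 mm, head 26 mm across 22-50 mm. On the pot its origin is 94 mm above the pot's.
- trivet: Round cork trivet lying on the worktop, 170 mm in diameter, 12 mm thick, 0.35 kg; origin at the centre of its underside.
- cup: Glass cup, 68 mm in diameter, 95 mm tall, standing on the worktop: a bystander. Origin at the centre of its underside.
- mortar: Wooden mortar with its pestle, 92 mm in diameter, 85 mm tall (pestle to 145 mm): a bystander. Origin at the centre of its underside.
- jar_a: Amber-glass spice jar, 56 mm across, 0.16 kg: glass 0-58 mm, wooden lid disc 58-66 mm (fixed on), then on the axis a round knob 22 mm across, 66-96 mm. Origin: centre of underside, z up. Its own -x side is marked: a cream paper label and, above it, a thumb tab on the lid's edge, 16 mm wide, reaching 36 mm from the axis. Starts upright in the pocket at the box's +y end (beneath the cover); may be absent.
- jar_a_label (a point): Middle of the label of jar_a, on the glass: 28 mm from the jar's axis towards its own -x, 29 mm above its underside.
- jar_b: Amber-glass spice jar, 56 mm across, 0.16 kg: glass 0-58 mm, wooden lid disc 58-66 mm (fixed on), then on the axis a round knob 22 mm across, 66-96 mm. Origin: centre of underside, z up. Its own -x side is marked: a cream paper label and, above it, a thumb tab on the lid's edge, 16 mm wide, reaching 36 mm from the axis. Starts upright in the pocket second from the +y end (beneath the cover); may be absent.
- jar_b_label (a point): Middle of the label of jar_b, on the glass: 28 mm from the jar's axis towards its own -x, 29 mm above its underside.
- jar_c: Amber-glass spice jar, 56 mm across, 0.16 kg: glass 0-58 mm, wooden lid disc 58-66 mm (fixed on), then on the axis a round knob 22 mm across, 66-96 mm. Origin: centre of underside, z up. Its own -x side is marked: a cream paper label and, above it, a thumb tab on the lid's edge, 16 mm wide, reaching 36 mm from the axis. Starts upright in the pocket second from the -y end (in the open half); may be absent.
- jar_c_label (a point): Middle of the label of jar_c, on the glass: 28 mm from the jar's axis towards its own -x, 29 mm above its underside.
- jar_d: Amber-glass spice jar, 56 mm across, 0.16 kg: glass 0-58 mm, wooden lid disc 58-66 mm (fixed on), then on the axis a round knob 22 mm across, 66-96 mm. Origin: centre of underside, z up. Its own -x side is marked: a cream paper label and, above it, a thumb tab on the lid's edge, 16 mm wide, reaching 36 mm from the axis. Starts upright in the pocket at the -y end (in the open half); may be absent.
- jar_d_label (a point): Middle of the label of jar_d, on the glass: 28 mm from the jar's axis towards its own -x, 29 mm above its underside.
Mind the look-alikes: they are no part of the job. Leave any turquoise look-alike of the lid alone. Leave any purple look-alike of the cover alone.

How it is judged:
On the way:
1. the cover has been slid across to the other half of the box, so that the two pockets it hid can be seen (its centre past -60 mm along the box) (y of cover in the frame of spice_box below -0.06 m and z of cover in the frame of spice_box between 0.102 and 0.116 m), for 0.2 s.
At the end, for the whole second after the job is handed in: Each jar stands upright on the rack floor, label facing out of its open front within 20 degrees; the lid lies flat, knob up, within 30 mm of the trivet's middle; pot upright; the cover lies flat within 13 mm of the box's +y end; all at rest (x of jar_a in the frame of rack between -0.022 and 0.022 m and y of jar_a in the frame of rack between -0.135 and 0.135 m and z of jar_a in the frame of rack between 0.006 and 0.02 m and angle between each of jar_a, jar_b, jar_c, jar_d, pot's own z axis and vertical below 0.1 rad and angle between the x axis of each of jar_a, jar_b, jar_c, jar_d and the x axis of rack, either way round below 0.35 rad and x of each of jar_a_label, jar_b_label, jar_c_label, jar_d_label in the frame of rack below -0.004 m and linear speed of each of jar_a, jar_b, jar_c, jar_d, lid below 0.02 m/s and x of jar_b in the frame of rack between -0.022 and 0.022 m and y of jar_b in the frame of rack between -0.135 and 0.135 m and z of jar_b in the frame of rack between 0.006 and 0.02 m and x of jar_c in the frame of rack between -0.022 and 0.022 m and y of jar_c in the frame of rack between -0.135 and 0.135 m and z of jar_c in the frame of rack between 0.006 and 0.02 m and x of jar_d in the frame of rack between -0.022 and 0.022 m and y of jar_d in the frame of rack between -0.135 and 0.135 m and z of jar_d in the frame of rack between 0.006 and 0.02 m and horizontal distance between lid and trivet below 0.03 m and z of lid in the frame of trivet between 0.006 and 0.018 m and angle between lid's own z axis and vertical below 0.08 rad and angle between each of rack, cover's own z axis and vertical below 0.05 rad and y of cover in the frame of spice_box above 0.078 m and z of cover in the frame of spice_box between 0.102 and 0.113 m); the robot touches nothing.
It fails at once if the cover board is lifted out of the spice box instead of being slid (z of cover in the frame of spice_box above 0.14 m).
It fails at once if the lid or a jar is dropped or thrown (over 1 m/s while the fingers do not hold it) ((linear speed of lid above 1 m/s and contact force between lid and the fingers below 0.01 N) or (linear speed of jar_a above 1 m/s and contact force between jar_a and the fingers below 0.01 N) or (linear speed of jar_b above 1 m/s and contact force between jar_b and the fingers below 0.01 N) or (linear speed of jar_c above 1 m/s and contact force between jar_c and the fingers below 0.01 N) or (linear speed of jar_d above 1 m/s and contact force between jar_d and the fingers below 0.01 N)).
It fails at once if the cup is knocked over or pushed more than 30 mm (distance of cup from where it was at the start of the episode above 0.03 m or angle between cup's own z axis and vertical above 0.4 rad).
It fails at once if the mortar is knocked over or pushed more than 30 mm (distance of mortar from where it was at the start of the episode above 0.03 m or angle between mortar's own z axis and vertical above 0.4 rad).
Of jar_a, jar_b only 1 to 2 are there at a start; the rules pass over those that are not, and their reading is None.
Of jar_c, jar_d only 1 to 2 are there at a start; the rules pass over those that are not, and their reading is None.
At some moment in a run one of pot, rack, jar_a, jar_b, jar_c, jar_d may be knocked a few centimetres aside while the robot is not near it.
It also fails if it takes over 210 s, if anything falls off the work surface, if the arm or the gripper's body presses on something with over 40 N, if the wrist force passes 120 N, or if a joint passes its speed limit or range.

### The arm

A 6-joint arm with a two-finger parallel gripper is mounted at the origin on the work surface. World frame = base frame: x ahead of the robot, y to its left, z up, the work surface at z = 0. Lengths are in m, angles in rad, forces in N, time in s.
With the tool pointing down it reaches from about 0.3 to 0.875 m from the base axis. Payload 6.4 kg.
Tool frame: the origin (TCP) lies midway between the tips of the shut fingers; the grasp point (between the pads) lies 19 mm behind it (ctrl.tcp_to_grasp is the distance from the TCP to the grasp point, in m); z points along the fingers, y is the direction in which the jaws open and shut (so a half turn about z gives the same grasp; the last joint's range is limited). The gripper opens to 85 mm and grips with 20 to 120 N. Pads are 22 mm wide; open, the fingers measure 114 mm over their backs; the gripper's body (76 mm by 85 mm) begins 54 mm behind the grasp point. The pads swing forward as they close: fully open they stand 13 mm farther back than shut.
Start: joints at [-1.485, 0.181, 1.607, -0, 1.354, -0.206], TCP at [0.165, -0.551, 0.201] pointing down, gripper open.
Joint ranges: [-2.99, 2.99], [-0.89, 2.07], [0.3, 2.58], [-1.14, 4.28], [0, 2.63], [-3.12, 3.12]. Speed limits (rad/s): [2.57, 2.57, 3.01, 3.14, 3.14, 3.14].

### API

Orientations are given as a unit quaternion [w, x, y, z].
In Python, from bench import monitor, imaging, order, spotter, ctrl gives the robot as it stands.
- The arm moves only by the shell command python3 -m pendant 'ROWS'. ROWS is JSON, a list that holds one entry, the list of rows, each a list of 5 numbers: the shift along the world's x, y, z in mm, then the turn about the world's z in degrees, then the finger opening in mm, from 0 to 85.4. A call has 1 to 8 rows; each row shifts and turns the commanded pose from where the row before left it; what a row does not reach is not made up. A row lasts 1/8 s, in which the tool goes at most 62.5 mm and 10.7 degrees, less where a joint would pass 70% of its speed; a pose out of reach is approached as far as the arm can. A call with a gripper value outside its range is refused whole. The fingers move at their own pace and stop on an object; the grip force is fixed at half the most. Time passes only in rows, so rows that do not move let the fingers close. It gives the time, the measured TCP pose, the force and the opening at its end, in the units of the state.
- monitor.get_obs(): the state, without advancing time (a new reading comes with each control period).
- imaging.camera(name): name is "scene" or "top" or "wrist"; returns a dict with "img" (384x512x3 uint8, red, green, blue), "vfov" (degrees; the focal length in pixels is half the picture's height over the tangent of half this angle, whatever the lens; pixels are square), "cx", "cy" (the principal point, pixels), "origin" and "orientation" of the camera in the world. Camera axes: x right, y down, z forward; pixel columns grow to the right and rows downward; lengths in m; the calibration is good to about 2 mm. A picture is of the moment at which its call begins. There is no depth.
- order.hand_in(): hands the job in, once; it reports no verdict.
Trained networks look in the newest picture that a camera, given by its name, has taken for a name from the list of things; names that differ only in an ending like _2 or _b are one class to them, and where a whole thing is asked for, a point or a joint stands for the part that bears it (a point fixed in the world has none). Each returns a list of dicts, best first, with "confidence" (0 to 1); they miss things now and then, are a little off and sometimes report something else, mostly with a low value. They report only what shows in the picture. A call takes as long as a camera call. They do not tell look-alikes from the thing itself.
- spotter.recognise(camera, thing): "at" ([x, y, z] in m, in the coordinates of the camera as it stood for that picture, good to about 4 mm: the middle of the surface that is visible of it).
- spotter.tip_of(camera, thing): "at" ([x, y, z] in m, in the coordinates of the camera as it stood for that picture, good to about 4 mm: a listed point, or the origin of a listed thing).
The state is a dict: "time_s": time; "q": joint angles; "dq": joint speeds; "joint_efforts": joint torques, N m; "eef_pos": TCP position; "eef_rot": TCP orientation; "wrist_force": force on the tool from outside, world axes, zero at the start; "torque": the same for the moment, N m; "opening": opening from 0.0 (shut) to 1.0 (fully open).
Only numpy, scipy, OpenCV 4.12 (cv2) and the standard library are available. Lean on these libraries where they do the work, as an engineer would, in place of code of your own. Each camera call takes 0.05 s, during which the arm holds its last target. There are 200 camera calls.

## Working session

There is one attempt and no reset: what is moved stays moved. The work goes in short steps, Python scripts to look and compute and a shell command to move; the robot and the scene stay as the last step left them, time stands still between calls to the robot, and variables do not carry over. Pictures are saved under pics/ and viewed, about 12 in all and at most 16, crops included, and the job is handed in when it is done.

```bash
mkdir -p pics; cat > h.py <<'E'
import numpy as np, cv2
from bench import monitor, imaging, order, spotter, ctrl
from scipy.spatial.transform import Rotation as R
def rot(q): return R.from_quat([q[1],q[2],q[3],q[0]]).as_matrix()
def cam(n,save=None):
    c=imaging.camera(n)
    if save: cv2.imwrite('pics/'+save,c['img'][:,:,::-1])
    c['R']=rot(c['orientation']); c['o']=np.array(c['origin']); c['f']=192/np.tan(np.radians(c['vfov'])/2)
    return c
def pix(c,u,v,z):
    d=c['R']@np.array([(u-c['cx'])/c['f'],(v-c['cy'])/c['f'],1]); return c['o']+d*(z-c['o'][2])/d[2]
def proj(c,p):
    q=c['R'].T@(np.array(p)-c['o']); return c['cx']+c['f']*q[0]/q[2], c['cy']+c['f']*q[1]/q[2]
def find(c,n,t,fn='tip_of',k=3):
    for d in getattr(spotter,fn)(n,t)[:k]:
        p=c['o']+c['R']@np.array(d['at']); u=proj(c,p)
        print(n,fn,t,np.round(p,3),'conf %.2f'%d['confidence'],'px',np.round(u).astype(int))
def st():
    o=monitor.get_obs(); print('t',round(o['time_s'],2),'pos',np.round(o['eef_pos'],4),'eul',np.round(R.from_matrix(rot(o['eef_rot'])).as_euler('ZYX',degrees=True),1),'q',np.round(o['q'],2),'F',np.round(o['wrist_force'],1),'op',round(o['opening'],3))
E
python3 - <<'E'
from h import *
st()
for n in ['top','scene']:
    c=cam(n,n+'0.png'); print(n,c['o'],c['f'],np.round(c['R'],2).tolist())
    for t in ['spice_box','cover','rack','pot','lid','trivet','cup','mortar','jar_a']: find(c,n,t,k=4)
a=cv2.imread('pics/top0.png');b=cv2.imread('pics/scene0.png')
E
```

```text
t 0.0 pos [ 0.1654 -0.5501  0.1998] eul [  16.7   -0.  -179.9] q [-1.49  0.18  1.61 -0.    1.35 -0.21] F [-0.4  0.9  0.7] op 0.996
top [ 0.38665433 -0.00581866  1.10061772] 403.1224855304975 [[0.01, -1.0, 0.05], [-1.0, -0.01, 0.0], [-0.0, -0.05, -1.0]]
top tip_of spice_box [ 0.637  0.188 -0.   ] conf 0.79 px [189 126]
top tip_of spice_box [ 0.698 -0.241 -0.002] conf 0.49 px [345 106]
top tip_of spice_box [0.652 0.171 0.036] conf 0.49 px [194 117]
top tip_of cover [0.615 0.264 0.109] conf 0.92 px [151 124]
top tip_of cover [0.19  0.332 0.001] conf 0.81 px [132 289]
top tip_of rack [ 0.404  0.24  -0.003] conf 0.80 px [169 210]
top tip_of lid [ 0.271 -0.312 -0.003] conf 0.81 px [371 262]
top tip_of lid [ 0.471 -0.091  0.095] conf 0.78 px [293 185]
top tip_of trivet [ 0.51  -0.395 -0.001] conf 0.93 px [401 175]
top tip_of trivet [ 0.638  0.189 -0.002] conf 0.41 px [189 126]
top tip_of cup [ 0.667 -0.105 -0.001] conf 0.88 px [296 117]
top tip_of mortar [ 0.703 -0.244  0.002] conf 0.74 px [346 104]
top tip_of jar_a [0.647 0.141 0.009] conf 0.61 px [206 122]
scene [0.87513114 0.65044217 0.62627555] 349.3176031818301 [[-0.84, 0.3, -0.46], [0.55, 0.46, -0.7], [0.0, -0.84, -0.54]]
scene tip_of spice_box [ 0.636  0.188 -0.   ] conf 0.68 px [232 296]
scene tip_of cover [0.194 0.327 0.003] conf 0.97 px [412 255]
scene tip_of cover [0.614 0.262 0.106] conf 0.64 px [259 279]
scene tip_of cover [ 0.665 -0.105  0.001] conf 0.62 px [170 228]
scene tip_of rack [ 0.406  0.241 -0.002] conf 0.69 px [326 269]
scene tip_of pot [ 0.475 -0.093  0.001] conf 0.90 px [232 208]
scene tip_of lid [ 0.47  -0.09   0.098] conf 0.89 px [233 181]
scene tip_of lid [ 0.275 -0.311 -0.   ] conf 0.81 px [249 161]
scene tip_of trivet [ 0.504 -0.392 -0.002] conf 0.89 px [183 169]
scene tip_of cup [ 0.666 -0.104  0.002] conf 0.73 px [170 228]
scene tip_of mortar [ 0.701 -0.248  0.003] conf 0.87 px [141 206]
```

View pics/top0.png

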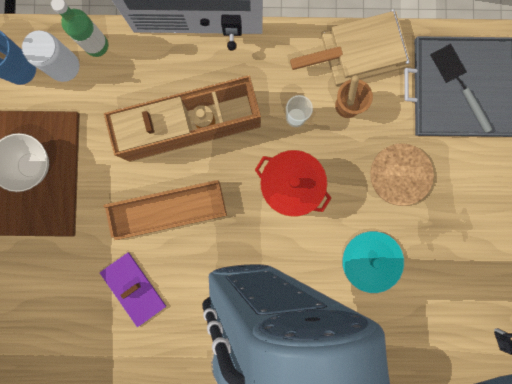

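View pics/scene0.png

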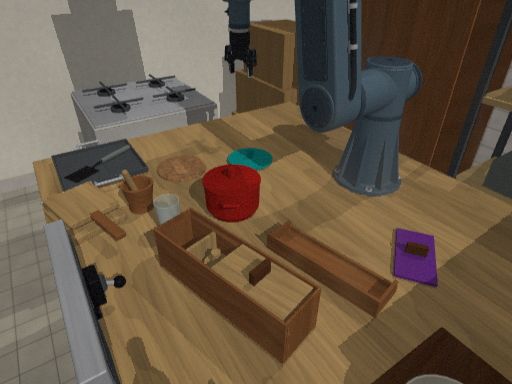

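The picture shows two lid candidates: the red one on the pot at (294,183) and the turquoise one at (373,262). There are two cover candidates: pine on the box at (148,124) and purple at (132,289). I choose the red lid and the pine cover, and check both in a crop.

```bash
python3 - <<'E'
import cv2
a=cv2.imread('pics/top0.png')[70:250,100:340]
cv2.imwrite('pics/crop1.png',cv2.resize(a,None,fx=3.3,fy=3.3,interpolation=cv2.INTER_CUBIC))
E
```

```text
(no output)
```

View pics/crop1.png

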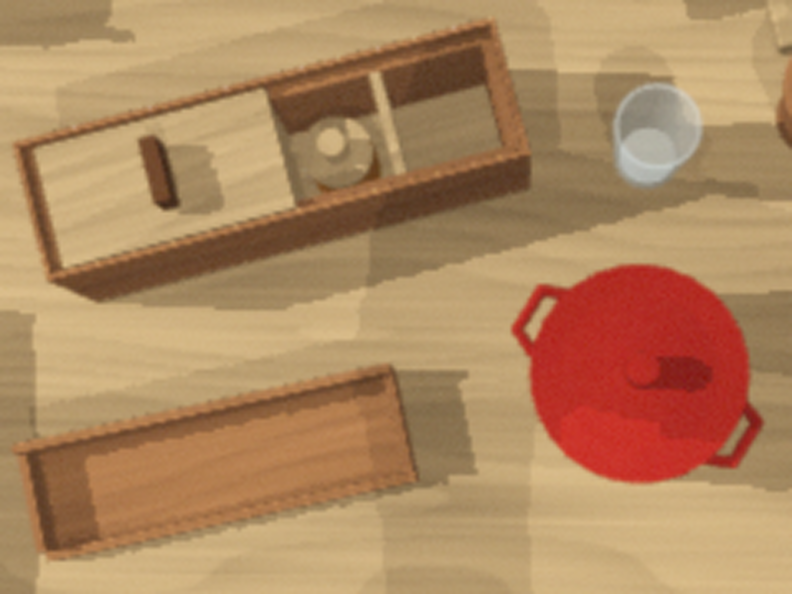

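The crop shows the red lid's knob at full-image (296,183), and the pine cover with its bar at (148,122) on the box's left half. One jar stands in the third pocket, at about (201,115); the fourth pocket is empty.

```bash
cat >> h.py <<'E'
def crop(c,name,x0,y0,x1,y1,s):
    cv2.imwrite('pics/'+name,cv2.resize(c['img'][y0:y1,x0:x1,::-1],None,fx=s,fy=s,interpolation=cv2.INTER_CUBIC))
E
python3 - <<'E'
from h import *
c=cam('top')
P=lambda u,v,z: pix(c,100+u/3.3,70+v/3.3,z)[:2]
B=[P(u,v,.122) for u,v in [(16,145),(493,20),(531,157),(52,282)]]
print('box ctr',np.mean(B,0),'len',np.linalg.norm(B[0]-B[1]),np.linalg.norm(B[3]-B[2]),'w',np.linalg.norm(B[0]-B[3]),np.linalg.norm(B[1]-B[2]))
y=B[0]-B[1]+B[3]-B[2];print('yaw',np.degrees(np.arctan2(-y[0],y[1])))
K=[P(15,445,.05),P(392,366,.05)];y=K[0]-K[1];print('rackback',K,np.linalg.norm(y),'yaw',np.degrees(np.arctan2(-y[0],y[1])))
K=[P(50,557,.022),P(415,482,.022)];y=K[0]-K[1];print('rackfront',K,np.linalg.norm(y),'yaw',np.degrees(np.arctan2(-y[0],y[1])))
print('lid knob',P(644,371,.144),'pot lid ctr',P(640,373,.105))
print('jar knob',P(331,138,.104),'bar',P(156,172,.146))
print('trivet',pix(c,402.5,174.5,.012))
E
```

```text
box ctr [0.63486028 0.18334832] len 0.3676575542899708 0.3671463873118399 w 0.1066862908648271 0.107472625994521
yaw 15.608207968886342
rackback [array([0.41501237, 0.39623431]), array([0.48176991, 0.09921758])] 0.30442652671997683 yaw 12.667305290135385
rackfront [array([0.32561766, 0.37563637]), array([0.3902846 , 0.08161273])] 0.3010510176841228 yaw 12.404025855341485
lid knob [ 0.4721307 -0.0920198] pot lid ctr [ 0.47406853 -0.09254679]
jar knob [0.64974672 0.14335119] bar [0.61200374 0.26360483]
trivet [ 0.50944332 -0.39444018  0.012     ]
```

```bash
python3 -m pendant '[[[20,30,15,0,85],[30,45,15,0,60],[30,45,10,0,60],[30,45,0,0,60],[30,45,0,0,60],[30,45,0,0,60],[30,45,0,0,60],[30,45,0,0,60]]]'; python3 -m pendant '[[[30,45,0,0,60],[30,45,0,0,60],[17,23,0,0,60],[0,0,0,0,60],[0,0,0,0,60]]]'; python3 - <<'E'
from h import *
st()
c=cam('wrist'); find(c,'wrist','lid'); find(c,'wrist','pot')
E
```

```text
time_s: 2.05
eef_pos: [0.3963, -0.2042, 0.241]
eef_rot: [0.0, 0.989, 0.145, 0.0]
wrist_force: [0.9, -1.7, 0.2]
opening: 0.702
time_s: 2.68
eef_pos: [0.4721, -0.0931, 0.2406]
eef_rot: [0.0, 0.989, 0.145, -0.0]
wrist_force: [0.7, -0.3, 0.0]
opening: 0.705
t 2.67 pos [ 0.4721 -0.0931  0.2406] eul [ 16.7   0.  180. ] q [-0.44 -0.07  1.79 -0.    1.42  0.84] F [ 0.7 -0.3  0. ] op 0.705
wrist tip_of lid [ 0.473 -0.093  0.1  ] conf 0.85 px [258 172]
wrist tip_of lid [ 0.7   -0.249 -0.008] conf 0.16 px [413  33]
```

```bash
python3 -m pendant '[[[1,0,-40,0,60],[0,0,-40,0,60],[0,0,-30,0,60],[0,0,-17,0,60],[0,0,0,0,0],[0,0,0,0,0],[0,0,0,0,0],[0,0,0,0,0]]]'; python3 -m pendant '[[[0,0,10,0,0],[0,0,20,0,0],[0,0,30,0,0],[0,0,30,0,0],[0,0,0,0,0]]]'
```

```text
time_s: 3.82
eef_pos: [0.474, -0.0929, 0.1145]
eef_rot: [0.0, 0.989, 0.145, 0.001]
wrist_force: [0.1, 0.5, -0.5]
opening: -0.003
time_s: 4.45
eef_pos: [0.4753, -0.0935, 0.2071]
eef_rot: [0.002, 0.989, 0.145, 0.003]
wrist_force: [0.9, -0.4, -1.0]
opening: 0.002
```

```bash
python3 - <<'E'
from h import *
st(); c=cam('wrist','w1.png'); find(c,'wrist','lid')
c=cam('scene'); find(c,'scene','lid'); find(c,'scene','pot'); crop(c,'s1.png',180,120,330,260,4)
print(ctrl.tcp_to_grasp,[x for x in dir(ctrl) if x[0]!='_'])
a=cv2.resize(cv2.imread('pics/s1.png'),(411,384));cv2.imwrite('pics/m1.png',np.hstack([a,cv2.imread('pics/w1.png')])[:,:800])
E
```

```text
t 4.45 pos [ 0.4753 -0.0935  0.2071] eul [ 16.7  -0.3 179.8] q [-0.44 -0.04  1.83 -0.    1.35  0.84] F [ 0.9 -0.4 -1. ] op 0.002
wrist tip_of lid [ 0.476 -0.093  0.103] conf 0.87 px [257 179]
wrist tip_of lid [ 0.268 -0.318  0.001] conf 0.52 px [350 318]
scene tip_of lid [ 0.274 -0.314 -0.003] conf 0.95 px [249 161]
scene tip_of lid [ 0.471 -0.091  0.096] conf 0.91 px [232 181]
scene tip_of pot [ 0.474 -0.092 -0.001] conf 0.92 px [232 209]
0.0187 ['MotionError', 'tcp_to_grasp']
```

View pics/m1.png

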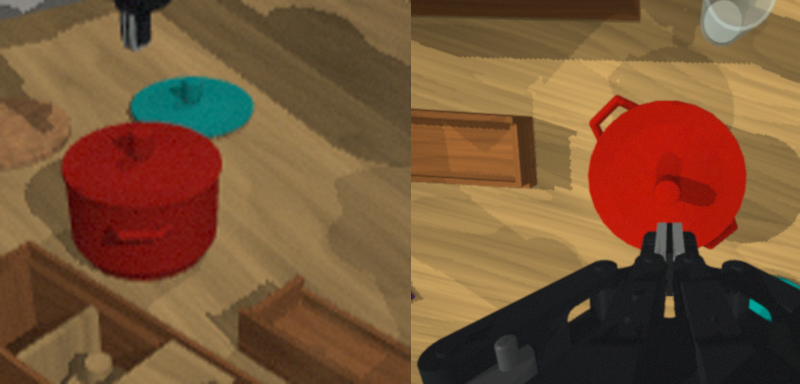

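The red lid is still on the pot with its knob at wrist px (257,190), and the shut fingertips are at (258,225). I'll compare the projected TCP with the fingertips I see.

```bash
python3 - <<'E'
from h import *
o=monitor.get_obs(); p=np.array(o['eef_pos'])
for n in ['scene','wrist']:
    c=cam(n); print(n,np.round(c['o'],3),'tcp',proj(c,p),'grasp',proj(c,p+[0,0,.0187]),'knobtop',proj(c,[.474,-.0925,.144]))
print(pix(c,258,188,.144))
E
```

```text
scene [0.875 0.65  0.626] tcp (np.float64(229.9191670580471), np.float64(147.35952936161232)) grasp (np.float64(229.64201146614516), np.float64(141.02789202150146)) knobtop (np.float64(230.3105033437621), np.float64(166.4377387653509))
wrist [ 0.539 -0.073  0.376] tcp (np.float64(257.9074210520927), np.float64(216.12124104678932)) grasp (np.float64(257.85022379425), np.float64(227.38825811285503)) knobtop (np.float64(258.61804085163567), np.float64(190.35303961244247))
[ 0.47592751 -0.09134561  0.144     ]
```

```bash
python3 - <<'E'
from h import *
o=monitor.get_obs(); p=np.array(o['eef_pos'])
c=cam('scene'); 
def mk(img,pts,x0,y0,w,s):
    a=cv2.resize(np.ascontiguousarray(img[y0:y0+w,x0:x0+w]),None,fx=s,fy=s,interpolation=cv2.INTER_CUBIC)
    for q in pts:
        u=proj(c,q); cv2.circle(a,(int((u[0]-x0+.5)*s),int((u[1]-y0+.5)*s)),3,(0,255,0),-1)
    return a
a=mk(c['img'][:,:,::-1],[p,p+[0,0,.03],[.474,-.0925,.144]],200,100,80,4.9)
q=np.array([.165,-.551,.201]); b=mk(cv2.imread('pics/scene0.png'),[q,q+[0,0,.03]],200,30,80,4.9)
cv2.imwrite('pics/m2.png',np.hstack([a,b]))
E
```

```text
(no output)
```

View pics/m2.png

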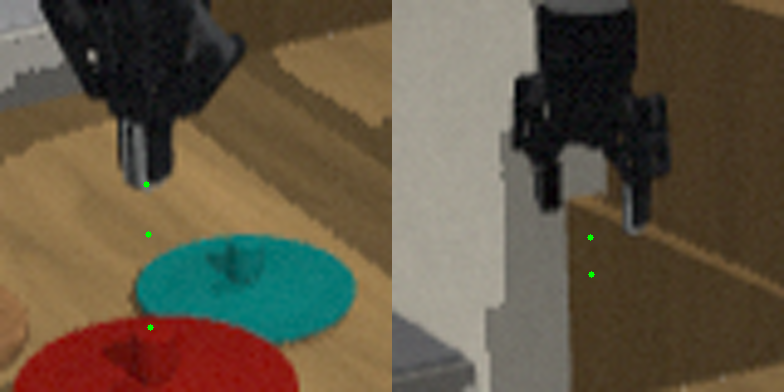

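The fingertips sit about 29 mm higher than the reported TCP, so the fingers closed just above the knob. I'll go lower and watch the force.

```bash
python3 -m pendant '[[[0,0,0,0,60],[0,0,-30,0,60],[0,0,-40,0,60],[0,0,-25,0,60],[0,0,-10,0,60],[0,0,-6,0,60],[0,0,0,0,60]]]'; python3 -m pendant '[[[0,0,-6,0,60],[0,0,0,0,60],[0,0,0,0,0],[0,0,0,0,0],[0,0,0,0,0],[0,0,0,0,0]]]'
```

```text
time_s: 5.72
eef_pos: [0.4739, -0.0929, 0.0932]
eef_rot: [0.0, 0.989, 0.145, 0.0]
wrist_force: [-0.3, -0.4, 0.5]
opening: 0.7
time_s: 6.48
eef_pos: [0.4737, -0.0928, 0.0872]
eef_rot: [0.0, 0.989, 0.145, 0.0]
wrist_force: [-2.1, 1.2, 6.2]
opening: 0.282
```

```bash
python3 -m pendant '[[[0,0,10,0,0],[0,0,25,0,0],[0,0,25,0,0],[4,-30,0,0,0],[6,-50,0,0,0],[6,-50,0,0,0],[6,-50,0,0,0],[6,-50,0,0,0]]]'; python3 -m pendant '[[[4,-45,0,0,0],[2,-26,0,0,0],[0,0,-30,0,0],[0,0,-40,0,0],[0,0,-40,0,0],[0,0,-20,0,0],[0,0,0,0,0]]]';python3 - <<'E'
from h import *
st(); c=cam('scene'); find(c,'scene','lid'); find(c,'scene','trivet'); find(c,'scene','pot')
c=cam('top'); find(c,'top','lid'); find(c,'top','trivet'); find(c,'top','pot')
E
```

```text
time_s: 7.48
eef_pos: [0.5012, -0.3241, 0.1465]
eef_rot: [-0.0, 0.989, 0.145, -0.0]
wrist_force: [0.4, 0.4, -2.9]
opening: 0.284
time_s: 8.35
eef_pos: [0.5064, -0.3926, 0.0151]
eef_rot: [-0.002, 0.989, 0.145, -0.001]
wrist_force: [-0.1, 0.3, -3.1]
opening: 0.284
t 8.35 pos [ 0.5064 -0.3926  0.0151] eul [ 1.670e+01  1.000e-01 -1.798e+02] q [-0.84  0.54  1.54 -0.    1.06  0.43] F [-0.1  0.3 -3.1] op 0.284
scene tip_of lid [ 0.274 -0.31  -0.003] conf 0.66 px [250 162]
scene tip_of trivet [ 0.506 -0.395 -0.002] conf 0.66 px [182 169]
scene tip_of pot [ 0.477 -0.091 -0.001] conf 0.58 px [232 209]
top tip_of lid [ 0.51  -0.394  0.025] conf 0.89 px [404 174]
top tip_of lid [0.648 0.142 0.011] conf 0.40 px [206 121]
top tip_of pot [ 0.474 -0.089  0.005] conf 0.93 px [289 186]
top tip_of pot [0.653 0.17  0.038] conf 0.64 px [194 117]
```

```bash
python3 -m pendant '[[[0,0,-7,0,0],[0,0,-3,0,0],[0,0,0,0,0]]]'; python3 -m pendant '[[[0,0,0,0,45],[0,0,0,0,45],[0,0,0,0,45],[0,0,20,0,45],[0,0,50,0,45],[0,0,60,0,45],[0,0,60,0,45],[0,0,20,0,45]]]';python3 - <<'E'
from h import *
st()
c=cam('top'); find(c,'top','lid'); find(c,'top','trivet'); find(c,'top','cover')
E
```

```text
time_s: 9.12
eef_pos: [0.507, -0.3933, 0.006]
eef_rot: [-0.001, 0.989, 0.145, -0.0]
wrist_force: [0.7, 0.1, -2.9]
opening: 0.282
time_s: 10.12
eef_pos: [0.5093, -0.3956, 0.2241]
eef_rot: [0.004, 0.989, 0.145, 0.003]
wrist_force: [0.0, -0.7, 0.2]
opening: 0.525
t 10.12 pos [ 0.5093 -0.3956  0.2241] eul [ 16.7  -0.2 179.5] q [-0.84  0.31  1.4   0.    1.42  0.43] F [ 0.  -0.7  0.2] op 0.525
top tip_of lid [ 0.27  -0.313 -0.001] conf 0.95 px [371 262]
top tip_of lid [ 0.507 -0.391  0.009] conf 0.85 px [401 176]
top tip_of cover [0.19  0.328 0.001] conf 0.96 px [134 289]
top tip_of cover [0.613 0.266 0.114] conf 0.89 px [150 125]
```

```bash
python3 -m pendant '[[[4,25,0,-1,45],[8,50,0,0,45],[8,50,0,0,45],[8,50,0,0,45],[8,50,0,0,45],[8,50,0,0,45],[8,50,0,0,45],[8,50,0,0,45]]]'; python3 -m pendant '[[[8,50,0,0,45],[8,50,0,0,45],[8,50,0,0,45],[8,50,0,0,45],[8,50,0,0,45],[8,50,0,0,45],[4,32,0,0,45],[0,0,0,0,45]]]';python3 - <<'E'
from h import *
st()
c=cam('wrist','w3.png'); find(c,'wrist','cover'); find(c,'wrist','jar_c'); find(c,'wrist','jar_c_label');find(c,'wrist','rack');find(c,'wrist','spice_box')
E
```

```text
time_s: 11.32
eef_pos: [0.5658, -0.0167, 0.2136]
eef_rot: [-0.001, 0.991, 0.137, -0.002]
wrist_force: [-0.1, -0.1, 0.1]
opening: 0.528
time_s: 12.32
eef_pos: [0.6174, 0.3152, 0.2127]
eef_rot: [0.0, 0.99, 0.138, -0.003]
wrist_force: [-0.5, -0.8, -0.1]
opening: 0.528
t 12.32 pos [0.6174 0.3152 0.2127] eul [  15.9    0.3 -180. ] q [0.3  0.44 1.26 0.   1.45 1.59] F [-0.5 -0.8 -0.1] op 0.528
wrist tip_of cover [0.614 0.263 0.108] conf 0.55 px [304 195]
wrist tip_of jar_c [0.649 0.143 0.011] conf 0.79 px [381 174]
```

View pics/w3.png

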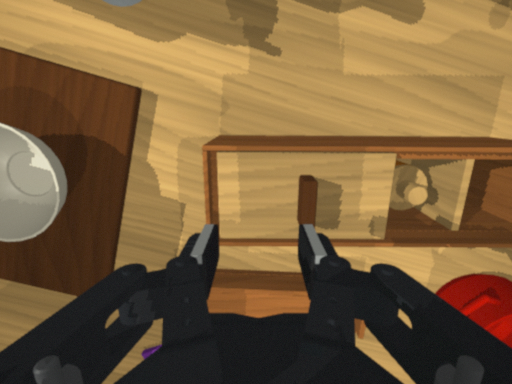

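The wrist view shows the pine cover's bar at (308,200). The jar is at (410,190), and I can't yet read its tab. I overshot in y by 51 mm, so I'll correct that and descend.

```bash
python3 -m pendant '[[[-2,-26,0,0,45],[-2,-25,0,0,45],[0,0,-30,0,45],[0,0,-40,0,45],[0,0,-25,0,45],[0,0,-12,0,45],[0,0,-8,0,45],[0,0,0,0,45]]]'; python3 -m pendant '[[[0,0,0,0,0],[0,0,0,0,0],[0,0,0,0,0],[0,0,0,0,0]]]'
```

```text
time_s: 13.62
eef_pos: [0.6157, 0.2621, 0.1021]
eef_rot: [-0.0, 0.991, 0.137, 0.0]
wrist_force: [0.3, 0.2, 0.3]
opening: 0.526
time_s: 14.12
eef_pos: [0.6163, 0.2628, 0.1032]
eef_rot: [-0.0, 0.991, 0.137, 0.001]
wrist_force: [-1.4, 0.4, 6.0]
opening: 0.143
```

```bash
python3 -m pendant '[[[2.7,-9.6,0,0,0],[5.9,-21.2,0,0,0],[5.9,-21.2,0,0,0],[5.9,-21.2,0,0,0],[5.9,-21.2,0,0,0]]]'; python3 -m pendant '[[[5.9,-21.2,0,0,0],[5.9,-21.2,0,0,0],[5.9,-21.2,0,0,0],[2.7,-9.6,0,0,0],[0,0,0,0,0]]]';python3 - <<'E'
from h import *
st()
c=cam('top'); find(c,'top','cover')
E
```

```text
time_s: 14.75
eef_pos: [0.6424, 0.1691, 0.1032]
eef_rot: [-0.001, 0.991, 0.137, 0.001]
wrist_force: [-2.1, 5.1, 6.0]
opening: 0.142
time_s: 15.38
eef_pos: [0.6627, 0.0971, 0.1032]
eef_rot: [-0.002, 0.991, 0.137, 0.001]
wrist_force: [-0.5, 7.9, 6.9]
opening: 0.14
t 15.38 pos [0.6627 0.0971 0.1032] eul [  15.7   -0.2 -179.8] q [-0.03  0.48  1.43  0.    1.23  1.26] F [-0.5  7.9  6.9] op 0.14
top tip_of cover [0.663 0.096 0.109] conf 0.71 px [219 106]
```

```bash
python3 -m pendant '[[[0,0,0,0,45],[0,0,0,0,45],[0,0,20,0,45],[0,0,50,0,45],[-15,35,50,0,45],[-20,45,30,0,45],[-20,45,0,0,45],[-10,20,0,0,45]]]';python3 - <<'E'
from h import *
st()
c=cam('wrist','w4.png')
for t in ['jar_a','cover','jar_a_label','rack','spice_box']: find(c,'wrist',t)
find(c,'wrist','jar_a','recognise')
c=cam('top','top4.png')
for t in ['jar_a','cover','rack']: find(c,'top',t)
E
```

```text
time_s: 16.48
eef_pos: [0.5966, 0.2416, 0.2536]
eef_rot: [-0.0, 0.99, 0.138, 0.001]
wrist_force: [0.7, -0.7, -0.4]
opening: 0.525
t 16.48 pos [0.5966 0.2416 0.2536] eul [ 1.58e+01 -1.00e-01  1.80e+02] q [0.2  0.29 1.36 0.   1.48 1.5 ] F [ 0.7 -0.7 -0.4] op 0.525
wrist tip_of jar_a [0.604 0.309 0.011] conf 0.75 px [217 141]
wrist tip_of jar_a [0.621 0.226 0.011] conf 0.63 px [272 145]
wrist tip_of cover [0.19  0.327 0.002] conf 0.79 px [159 345]
wrist tip_of cover [0.663 0.095 0.108] conf 0.57 px [393 151]
wrist tip_of jar_a_label [0.578 0.294 0.035] conf 0.84 px [220 163]
wrist tip_of jar_a_label [0.653 0.222 0.037] conf 0.55 px [282 127]
wrist tip_of rack [0.396 0.241 0.002] conf 0.83 px [228 266]
wrist tip_of spice_box [ 0.637  0.186 -0.001] conf 0.62 px [299 142]
wrist recognise jar_a [0.631 0.225 0.077] conf 0.62 px [278 145]
wrist recognise jar_a [0.609 0.302 0.077] conf 0.57 px [215 145]
top tip_of jar_a [0.623 0.233 0.01 ] conf 0.88 px [172 130]
top tip_of jar_a [0.601 0.312 0.005] conf 0.51 px [144 138]
top tip_of cover [0.662 0.095 0.113] conf 0.86 px [220 106]
top tip_of cover [ 0.189  0.33  -0.002] conf 0.66 px [133 289]
top tip_of rack [ 0.405  0.24  -0.001] conf 0.55 px [169 210]
```

View pics/w4.png

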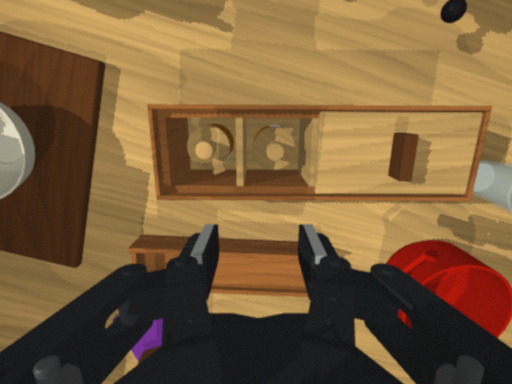

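Both hidden pockets hold jars: knobs at (204,150) and (275,150). The cover bar is at (403,157), and the pot is now open. I'll zoom in for the tabs.

```bash
python3 - <<'E'
from h import *
a=cv2.imread('pics/w4.png')[100:205,150:325]
cv2.imwrite('pics/c4.png',cv2.resize(a,None,fx=4.5,fy=4.5,interpolation=cv2.INTER_CUBIC))
c=cam('wrist')
for k in [(204,150),(276,150)]: print(pix(c,*k,.104))
E
```

```text
[0.6044855 0.3066826 0.104    ]
[0.62743003 0.22485467 0.104     ]
```

View pics/c4.png

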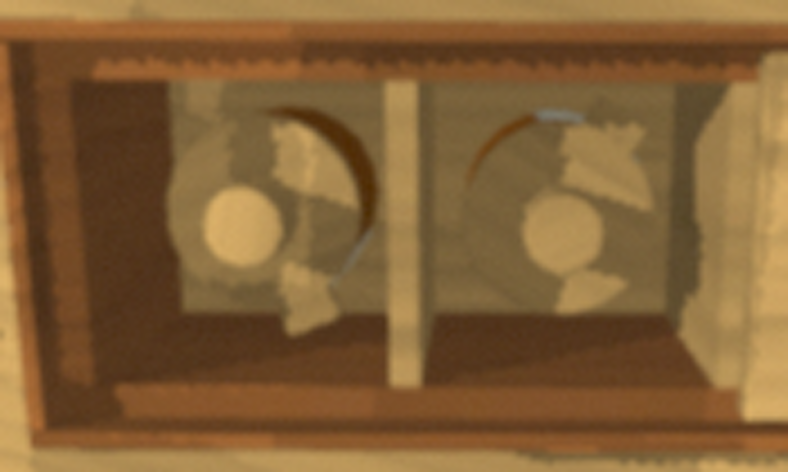

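The jar_a label arc and tab are at the lower right of its knob, crop (350,255) and (310,300). The jar_b label arc is above its knob, at (560,115). I'll work out the angles.

```bash
python3 - <<'E'
from h import *
c=cam('wrist')
C=lambda u,v,z: pix(c,150+u/4.5,100+v/4.5,z)[:2]
ang=lambda a,b: np.degrees(np.arctan2(*(b-a)[::-1]))
A=C(242,226,.104);B=C(562,232,.104);print(A,B)
for n,J,pts in [('a',A,[(350,258,.03),(350,258,.045),(308,333,.068),(310,300,.074)]),('b',B,[(558,113,.03),(558,113,.045),(562,108,.055),(640,130,.074),(612,124,.074)])]:
    for q in pts: X=C(*q); print(n,q,np.round(X,3),'ang %.0f r %.3f'%(ang(J,X),np.linalg.norm(X-J)))
c=cam('top')
for z in [.104]:
  cr=c['img'][100:150,120:200]
for w in [A,B]: print(proj(c,[*w,.104]))
crop(c,'c5.png',120,100,200,160,10)
E
```

```text
[0.60405706 0.30710482] [0.62524159 0.22580821]
a (350, 258, 0.03) [0.59  0.282] ang -120 r 0.029
a (350, 258, 0.045) [0.592 0.282] ang -115 r 0.028
a (308, 333, 0.068) [0.571 0.287] ang -148 r 0.038
a (310, 300, 0.074) [0.583 0.288] ang -138 r 0.029
b (558, 113, 0.03) [0.652 0.23 ] ang 10 r 0.027
b (558, 113, 0.045) [0.652 0.232] ang 12 r 0.028
b (562, 108, 0.055) [0.654 0.231] ang 11 r 0.030
b (640, 130, 0.074) [0.655 0.21 ] ang -28 r 0.034
b (612, 124, 0.074) [0.654 0.218] ang -15 r 0.030
(np.float64(134.42324802005186), np.float64(129.0254252943663))
(np.float64(167.1432687703866), np.float64(121.06788197830507))
```

View pics/c5.png

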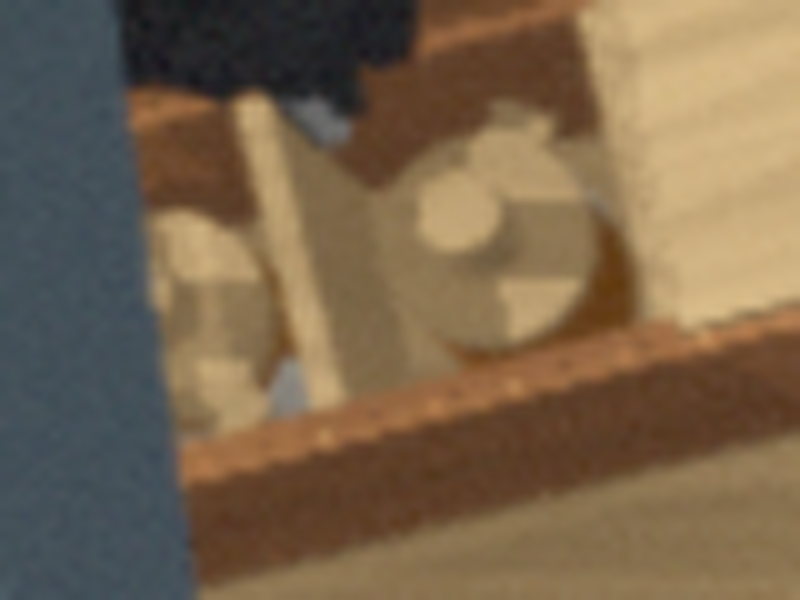

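```bash
python3 -m pendant '[[[4,33,0,0,32],[3,33,0,0,32],[0,0,-50,0,32],[0,0,-50,0,32],[0,0,-40,0,32],[0,0,-25,0,32],[0,0,0,0,32]]]';python3 - <<'E'
from h import *
st()
E
```

```text
time_s: 18.05
eef_pos: [0.6022, 0.3049, 0.0836]
eef_rot: [0.0, 0.991, 0.137, -0.003]
wrist_force: [-0.3, 0.2, 0.4]
opening: 0.373
t 18.05 pos [0.6022 0.3049 0.0836] eul [ 15.7   0.3 180. ] q [ 0.29  0.51  1.42 -0.    1.21  1.59] F [-0.3  0.2  0.4] op 0.373
```

```bash
python3 -m pendant '[[[2,3,-5,0,32],[0,0,-15,0,32],[0,0,-11,0,32],[0,0,0,0,32]]]'; python3 -m pendant '[[[0,0,0,0,0],[0,0,0,0,0],[0,0,0,0,0],[0,0,10,0,0]]]'
```

```text
time_s: 18.55
eef_pos: [0.6051, 0.3081, 0.0538]
eef_rot: [0.0, 0.991, 0.137, -0.001]
wrist_force: [-0.0, 0.7, -0.1]
opening: 0.379
time_s: 19.05
eef_pos: [0.6054, 0.3082, 0.0648]
eef_rot: [0.0, 0.991, 0.137, -0.001]
wrist_force: [0.7, -0.2, -1.8]
opening: 0.23
```

```bash
python3 -m pendant '[[[0,0,30,0,0],[0,0,40,0,0],[0,0,40,0,0],[0,0,35,0,0],[-20,1,0,0,0],[-40,2,0,-6,0],[-40,2,0,-6,0],[-40,2,0,-6,0]]]'; python3 -m pendant '[[[-40,2,0,0,0],[-36,0,0,0,0],[0,0,0,0,0],[0,0,0,0,0]]]';python3 - <<'E'
from h import *
st()
c=cam('scene','s6.png')
for t in ['rack','jar_a','jar_a_label']: find(c,'scene',t)
c=cam('top','t6.png')
for t in ['rack','jar_a','jar_a_label']: find(c,'top',t)
c=cam('wrist','w6.png')
for t in ['rack','jar_a','jar_a_label']: find(c,'wrist',t)
E
```

```text
time_s: 20.05
eef_pos: [0.4651, 0.3155, 0.2113]
eef_rot: [-0.0, 1.0, -0.022, 0.001]
wrist_force: [0.5, 0.5, -0.4]
opening: 0.235
time_s: 20.55
eef_pos: [0.391, 0.3177, 0.2114]
eef_rot: [-0.0, 1.0, -0.02, 0.001]
wrist_force: [-0.0, 0.7, -2.1]
opening: 0.229
t 20.55 pos [0.391  0.3177 0.2114] eul [-2.3e+00 -1.0e-01 -1.8e+02] q [ 0.45  0.01  1.77 -0.    1.36  2.06] F [-0.   0.7 -2.1] op 0.229
scene tip_of rack [ 0.405  0.238 -0.001] conf 0.95 px [325 268]
scene tip_of rack [0.652 0.226 0.036] conf 0.67 px [234 300]
scene tip_of jar_a [0.394 0.322 0.165] conf 0.76 px [367 233]
scene tip_of jar_a_label [0.362 0.308 0.193] conf 0.76 px [375 213]
top tip_of rack [ 0.407  0.241 -0.   ] conf 0.92 px [168 209]
top tip_of rack [ 0.509 -0.392  0.011] conf 0.54 px [401 175]
top tip_of jar_a [0.624 0.229 0.012] conf 0.95 px [173 130]
top tip_of jar_a [0.386 0.32  0.164] conf 0.87 px [118 216]
top tip_of jar_a_label [0.365 0.313 0.195] conf 0.65 px [116 226]
wrist tip_of rack [ 0.401  0.24  -0.001] conf 0.58 px [312 152]
wrist tip_of jar_a [0.389 0.316 0.166] conf 0.59 px [259 198]
wrist tip_of jar_a_label [0.389 0.316 0.166] conf 0.66 px [259 198]
```

```bash
python3 -m pendant '[[[-2,0,-35,0,0],[0,0,-45,0,0],[0,0,-35,0,0],[0,0,-20,0,0],[0,0,-10,0,0],[0,0,0,0,0]]]'; python3 -m pendant '[[[0,0,-4,0,0],[0,0,-3,0,0],[0,0,0,0,0]]]'
```

```text
time_s: 21.9
eef_pos: [0.388, 0.3174, 0.0652]
eef_rot: [0.0, 1.0, -0.02, -0.0]
wrist_force: [-0.1, 0.8, -1.3]
opening: 0.231
time_s: 22.28
eef_pos: [0.3888, 0.3178, 0.059]
eef_rot: [-0.0, 1.0, -0.02, 0.001]
wrist_force: [-0.3, 0.6, 0.6]
opening: 0.23
```

```bash
python3 -m pendant '[[[0,0,0,0,32],[0,0,0,0,32],[0,0,15,0,32],[0,0,45,0,32],[0,0,50,0,32],[20,-8,30,6,32],[48,-18,0,6,32],[48,-18,0,6,32]]]'; python3 -m pendant '[[[48,-18,0,0,32],[48,-18,0,0,32],[24,-9,0,0,32],[0,0,0,0,32],[0,0,0,0,32]]]';python3 - <<'E'
from h import *
st()
c=cam('scene')
for t in ['rack','jar_a','jar_a_label']: find(c,'scene',t)
c=cam('top')
for t in ['rack','jar_a','jar_a_label']: find(c,'top',t)
c=cam('wrist','w7.png')
for t in ['rack','jar_a','jar_a_label','cover']: find(c,'wrist',t)
E
```

```text
time_s: 23.28
eef_pos: [0.5059, 0.2735, 0.2008]
eef_rot: [-0.0, 0.99, 0.139, 0.002]
wrist_force: [-0.1, 0.8, -0.6]
opening: 0.373
time_s: 23.9
eef_pos: [0.6234, 0.2289, 0.1988]
eef_rot: [-0.0, 0.991, 0.137, -0.0]
wrist_force: [-0.7, 0.3, -0.0]
opening: 0.374
t 23.9 pos [0.6234 0.2289 0.1988] eul [  15.7    0.  -180. ] q [0.17 0.38 1.37 0.   1.4  1.47] F [-0.7  0.3 -0. ] op 0.374
scene tip_of rack [ 0.404  0.242 -0.   ] conf 0.75 px [326 268]
scene tip_of jar_a [0.391 0.321 0.012] conf 0.96 px [355 284]
scene tip_of jar_a [0.628 0.222 0.01 ] conf 0.74 px [243 302]
scene tip_of jar_a_label [0.355 0.311 0.042] conf 0.91 px [366 265]
top tip_of jar_a [0.624 0.233 0.009] conf 0.94 px [172 130]
top tip_of jar_a_label [0.661 0.094 0.112] conf 0.30 px [220 107]
wrist tip_of rack [0.399 0.24  0.001] conf 0.93 px [213 295]
wrist tip_of jar_a [0.627 0.223 0.012] conf 0.81 px [263 164]
wrist tip_of cover [0.66  0.094 0.111] conf 0.74 px [398 185]
wrist tip_of cover [0.193 0.33  0.001] conf 0.59 px [137 378]
```

```bash
python3 -m pendant '[[[1.5,-2,-40,0,36],[0,0,-50,0,36],[0,0,-28,0,36],[0,0,-15,0,36],[0,0,-12,0,36],[0,0,0,0,36]]]'; python3 -m pendant '[[[0,0,0,0,0],[0,0,0,0,0],[0,0,0,0,0],[0,0,10,0,0],[0,0,0,0,0]]]'
```

```text
time_s: 25.3
eef_pos: [0.6257, 0.2265, 0.0533]
eef_rot: [-0.0, 0.991, 0.137, -0.0]
wrist_force: [-0.1, -0.5, 0.7]
opening: 0.423
time_s: 25.92
eef_pos: [0.6263, 0.2266, 0.0645]
eef_rot: [-0.0, 0.991, 0.137, 0.001]
wrist_force: [0.0, -0.2, -0.9]
opening: 0.236
```

```bash
python3 -m pendant '[[[0,0,30,0,0],[0,0,40,0,0],[0,0,40,0,0],[0,0,35,10,0],[-20,1,0,10,0],[-40,2,0,10,0],[-40,2,0,10,0],[-40,2,0,10,0]]]'; python3 -m pendant '[[[-40,2,0,10,0],[-39,3,0,10,0],[0,0,0,10,0],[0,0,0,10,0],[0,0,0,10,0],[0,0,0,10,0],[0,0,0,10,0],[0,0,0,10,0]]]'; python3 -m pendant '[[[0,0,0,10,0],[0,0,0,10,0],[0,0,0,10,0],[0,0,0,10,0],[0,0,0,10,0],[0,0,0,10,0],[0,0,0,10,0],[0,0,0,5,0]]]';python3 - <<'E'
from h import *
st()
c=cam('scene')
for t in ['rack','jar_a','jar_a_label']: find(c,'scene',t)
c=cam('top','t8.png')
for t in ['rack','jar_a','jar_a_label']: find(c,'top',t)
E
```

```text
time_s: 26.92
eef_pos: [0.4842, 0.2334, 0.2081]
eef_rot: [-0.0, 0.839, 0.545, -0.0]
wrist_force: [-1.1, -0.5, -1.7]
opening: 0.236
time_s: 27.92
eef_pos: [0.4065, 0.2384, 0.2083]
eef_rot: [-0.0, 0.292, 0.956, -0.0]
wrist_force: [-0.7, -0.5, -1.8]
opening: 0.235
time_s: 28.92
eef_pos: [0.4064, 0.2384, 0.2083]
eef_rot: [-0.0, -0.35, 0.937, -0.0]
wrist_force: [-0.1, 0.9, -1.2]
opening: 0.23
t 28.93 pos [0.4064 0.2384 0.2083] eul [-139.1   -0.   180. ] q [ 0.28 -0.06  1.85 -0.    1.36 -2.01] F [-0.1  0.9 -1.2] op 0.23
scene tip_of rack [ 0.407  0.241 -0.001] conf 0.58 px [325 269]
scene tip_of jar_a [0.39  0.322 0.013] conf 0.59 px [356 284]
scene tip_of jar_a [0.411 0.234 0.163] conf 0.57 px [330 214]
scene tip_of jar_a_label [0.36  0.31  0.042] conf 0.57 px [363 266]
scene tip_of jar_a_label [0.409 0.233 0.161] conf 0.48 px [330 214]
top tip_of rack [ 0.407  0.24  -0.002] conf 0.65 px [169 209]
top tip_of jar_a [0.408 0.24  0.165] conf 0.79 px [153 207]
top tip_of jar_a [0.388 0.319 0.011] conf 0.51 px [138 216]
top tip_of jar_a_label [0.363 0.314 0.045] conf 0.53 px [136 225]
```

```bash
python3 - <<'E'
from h import *
c=cam('scene'); crop(c,'s8.png',290,190,400,310,3.2)
t=cam('top'); crop(t,'t8b.png',100,185,210,245,4)
a=cv2.imread('pics/s8.png');b=cv2.resize(cv2.imread('pics/t8b.png'),None,fx=1,fy=1)
h=max(a.shape[0],b.shape[0]);f=lambda i:cv2.copyMakeBorder(i,0,h-i.shape[0],0,0,cv2.BORDER_CONSTANT)
cv2.imwrite('pics/m8.png',np.hstack([f(a),f(b)])[:,:800])
E
```

```text
(no output)
```

View pics/m8.png

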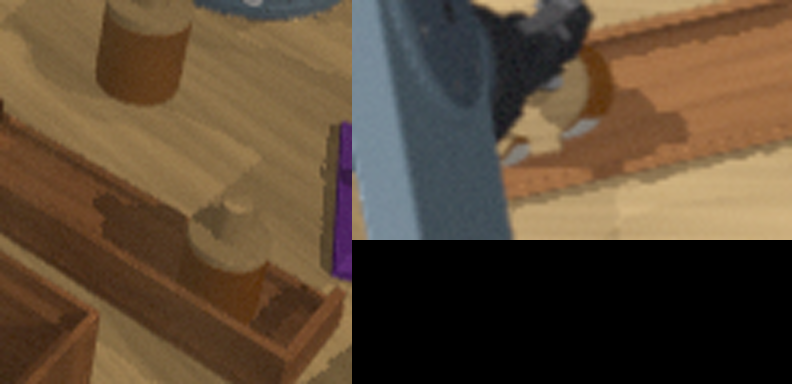

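The held jar_b's label and tab point toward the rack's front, near crop (560,135). I'll place it and check from above afterwards.

```bash
python3 -m pendant '[[[-1,0,-35,0,0],[0,0,-45,0,0],[0,0,-35,0,0],[0,0,-20,0,0],[0,0,-8,0,0],[0,0,0,0,0]]]'; python3 -m pendant '[[[0,0,-4,0,0],[0,0,-3,0,0],[0,0,0,0,0],[0,0,0,0,32],[0,0,0,0,32],[0,0,15,0,32],[0,0,45,0,32],[0,0,60,0,32]]]'; python3 -m pendant '[[[40,-25,30,-10,32],[50,-30,0,-10,32],[50,-30,0,-10,32],[50,-25,0,-10,32],[40,-20,0,-10,32],[20,-15,0,-10,32],[0,0,0,-10,32],[0,0,0,-10,32]]]'; python3 - <<'E'
from h import *
st()
c=cam('scene')
for t in ['rack','jar_a','jar_a_label','cover']: find(c,'scene',t)
c=cam('top')
for t in ['rack','jar_a','jar_a_label','pot']: find(c,'top',t)
crop(c,'t9.png',95,180,235,245,5.7)
E
```

```text
time_s: 30.18
eef_pos: [0.4058, 0.2385, 0.0654]
eef_rot: [-0.0, -0.348, 0.938, 0.0]
wrist_force: [-0.2, 0.9, -1.1]
opening: 0.233
time_s: 31.18
eef_pos: [0.4046, 0.2382, 0.1796]
eef_rot: [-0.001, -0.348, 0.938, 0.0]
wrist_force: [2.0, 0.8, -0.7]
opening: 0.378
time_s: 32.17
eef_pos: [0.656, 0.0931, 0.2093]
eef_rot: [0.0, 0.339, 0.941, 0.0]
wrist_force: [-1.4, -0.4, -0.5]
opening: 0.372
t 32.17 pos [0.656  0.0931 0.2093] eul [140.3   0.  180. ] q [-0.04  0.37  1.36  0.    1.42 -0.92] F [-1.4 -0.4 -0.5] op 0.372
scene tip_of rack [ 0.407  0.242 -0.   ] conf 0.72 px [325 269]
scene tip_of jar_a [0.41  0.234 0.01 ] conf 0.89 px [323 264]
scene tip_of jar_a [0.394 0.321 0.011] conf 0.74 px [354 285]
scene tip_of jar_a_label [0.358 0.313 0.042] conf 0.67 px [365 266]
scene tip_of cover [0.192 0.327 0.002] conf 0.86 px [412 254]
scene tip_of cover [0.663 0.096 0.105] conf 0.82 px [199 241]
top tip_of jar_a [ 0.701 -0.245 -0.001] conf 0.66 px [346 105]
```

View pics/t9.png

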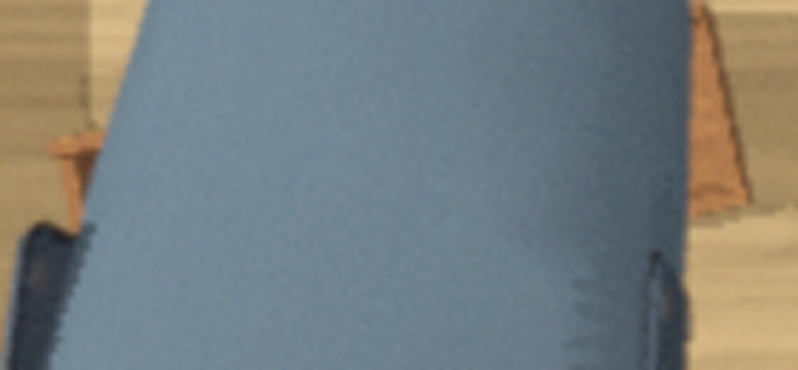

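```bash
python3 -m pendant '[[[7,3,0,10,45],[0,0,0,10,45],[0,0,0,10,45],[0,0,0,10,45],[0,0,0,10,45],[0,0,0,5.3,45],[0,0,-25,0,45],[0,0,-30,0,45]]]'; python3 -m pendant '[[[0,0,-30,0,45],[0,0,-13,0,45],[0,0,-8,0,45],[0,0,0,0,45]]]'; python3 -m pendant '[[[0,0,0,0,0],[0,0,0,0,0],[0,0,0,0,0],[0,0,0,0,0]]]'
```

```text
time_s: 33.67
eef_pos: [0.6634, 0.0965, 0.1537]
eef_rot: [0.001, -0.14, 0.99, -0.0]
wrist_force: [0.4, 0.4, -0.4]
opening: 0.524
time_s: 34.17
eef_pos: [0.663, 0.0965, 0.1027]
eef_rot: [0.0, -0.139, 0.99, -0.0]
wrist_force: [-0.5, -1.1, -0.5]
opening: 0.53
time_s: 34.67
eef_pos: [0.6634, 0.0974, 0.1039]
eef_rot: [0.001, -0.14, 0.99, 0.0]
wrist_force: [-1.8, 4.0, 5.8]
opening: 0.145
```

```bash
python3 -m pendant '[[[-2.7,9.6,0,0,0],[-5.9,21.2,0,0,0],[-5.9,21.2,0,0,0],[-5.9,21.2,0,0,0],[-5.9,21.2,0,0,0],[-5.9,21.2,0,0,0],[-5.9,21.2,0,0,0],[0,0,0,0,0]]]'; python3 -m pendant '[[[-5.9,21.2,0,0,0],[-2.7,9.6,0,0,0],[0,0,0,0,0]]]';python3 - <<'E'
from h import *
st()
c=cam('scene'); find(c,'scene','cover')
E
```

```text
time_s: 35.67
eef_pos: [0.625, 0.2357, 0.1039]
eef_rot: [0.001, -0.14, 0.99, 0.001]
wrist_force: [-1.1, 5.2, 7.3]
opening: 0.141
time_s: 36.05
eef_pos: [0.6169, 0.2649, 0.1039]
eef_rot: [0.001, -0.14, 0.99, -0.0]
wrist_force: [-0.2, 0.1, 7.2]
opening: 0.141
t 36.05 pos [0.6169 0.2649 0.1039] eul [-163.9    0.2 -180. ] q [ 0.23  0.48  1.43 -0.    1.23 -1.62] F [-0.2  0.1  7.2] op 0.141
scene tip_of cover [0.19  0.326 0.   ] conf 0.93 px [413 255]
scene tip_of cover [0.617 0.264 0.106] conf 0.92 px [258 281]
```

```bash
python3 -m pendant '[[[-1,3.5,0,0,0],[0,0,0,0,0]]]'; python3 -m pendant '[[[-0.8,3,0,0,0],[0,0,0,0,0]]]'; python3 -m pendant '[[[-0.8,3,0,0,0],[0,0,0,0,0]]]'
```

```text
time_s: 36.4
eef_pos: [0.6163, 0.267, 0.1039]
eef_rot: [0.002, -0.139, 0.99, -0.001]
wrist_force: [0.5, -3.5, 5.6]
opening: 0.142
time_s: 36.65
eef_pos: [0.6157, 0.2697, 0.1039]
eef_rot: [0.002, -0.139, 0.99, -0.001]
wrist_force: [1.8, -3.7, 5.9]
opening: 0.139
time_s: 36.9
eef_pos: [0.6149, 0.2727, 0.1039]
eef_rot: [0.002, -0.139, 0.99, -0.001]
wrist_force: [1.2, -4.2, 6.2]
opening: 0.142
```

```bash
python3 -m pendant '[[[-0.8,3,0,0,0],[0,0,0,0,0]]]'; python3 -m pendant '[[[-0.8,3,0,0,0],[0,0,0,0,0]]]'
```

```text
time_s: 37.15
eef_pos: [0.6146, 0.2734, 0.1039]
eef_rot: [0.001, -0.139, 0.99, -0.003]
wrist_force: [1.7, -11.7, 7.6]
opening: 0.144
time_s: 37.4
eef_pos: [0.6143, 0.2734, 0.1039]
eef_rot: [0.001, -0.138, 0.99, -0.005]
wrist_force: [1.2, -21.2, 9.2]
opening: 0.142
```

```bash
python3 -m pendant '[[[1,-5.5,0,0,0],[0,0,0,0,45],[0,0,0,0,45],[0,0,25,0,45],[0,0,50,0,45],[25,-35,45,0,36],[25,-35,20,0,36],[25,-35,0,0,36]]]';python3 -m pendant '[[[10,-5,0,0,36],[0,0,0,0,36]]]';python3 - <<'E'
from h import *
st()
c=cam('wrist','w10.png'); print(np.round(c['o'],3))
for t in ['jar_a','jar_a_label','cover','rack','spice_box']: find(c,'wrist',t)
u,v=map(int,proj(c,[.649,.143,.08])); print(u,v)
u=np.clip(u,60,452);v=np.clip(v,45,339);crop(c,'c10.png',u-60,v-45,u+60,v+45,6)
c=cam('scene'); find(c,'scene','cover'); find(c,'scene','jar_a_label')
E
```

```text
time_s: 38.4
eef_pos: [0.6894, 0.169, 0.2453]
eef_rot: [0.002, -0.14, 0.99, -0.0]
wrist_force: [0.2, 0.8, 0.1]
opening: 0.424
time_s: 38.65
eef_pos: [0.6975, 0.1644, 0.2412]
eef_rot: [-0.001, -0.139, 0.99, 0.0]
wrist_force: [-0.0, 0.2, -0.5]
opening: 0.424
t 38.65 pos [0.6975 0.1644 0.2412] eul [-1.64e+02 -1.00e-01  1.80e+02] q [ 0.07  0.47  1.16  0.    1.52 -1.78] F [-0.   0.2 -0.5] op 0.424
[0.63  0.145 0.415]
wrist tip_of jar_a [0.649 0.143 0.011] conf 0.89 px [253 124]
wrist tip_of cover [0.614 0.27  0.107] conf 0.94 px [370 130]
wrist tip_of spice_box [ 0.637  0.184 -0.002] conf 0.81 px [282 124]
252 127
scene tip_of cover [0.196 0.327 0.005] conf 0.90 px [412 254]
scene tip_of cover [0.614 0.27  0.106] conf 0.83 px [261 282]
scene tip_of cover [ 0.504 -0.396 -0.001] conf 0.29 px [182 168]
scene tip_of jar_a_label [0.358 0.31  0.04 ] conf 0.97 px [364 266]
scene tip_of jar_a_label [ 0.638  0.188 -0.005] conf 0.61 px [231 297]
```

View pics/c10.png

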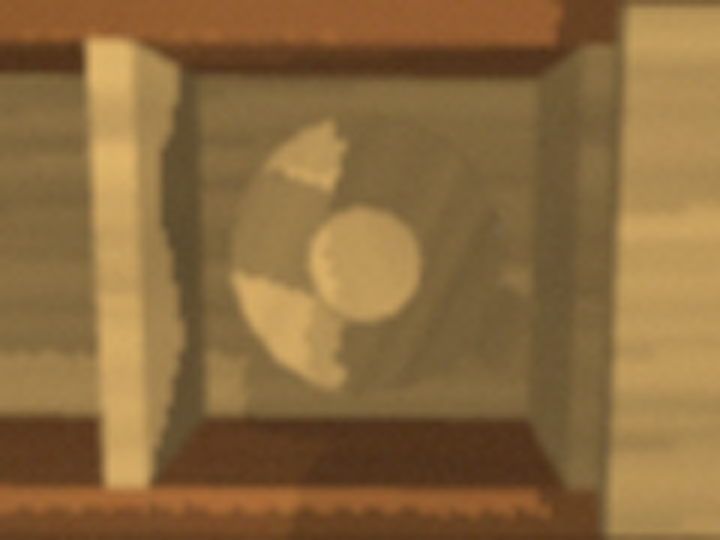

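The crop shows the jar with its knob at (365,265). The tab seems to lie in shadow at the lower right, near (510,320), so I'll boost the contrast.

```bash
python3 - <<'E'
from h import *
ims=[cam('wrist') for _ in range(8)]; c=ims[0]
m=np.mean([i['img'] for i in ims],0)
u,v=252,127
a=m[v-28:v+32,u-35:u+45].astype(np.float32)
a=np.clip((a-[60,45,20])/([75,60,45]),0,1)**.8*255
a=cv2.resize(a.astype(np.uint8),None,fx=9,fy=9,interpolation=cv2.INTER_CUBIC)
cv2.imwrite('pics/c11.png',a[:,:,::-1])
E
```

```text
(no output)
```

View pics/c11.png

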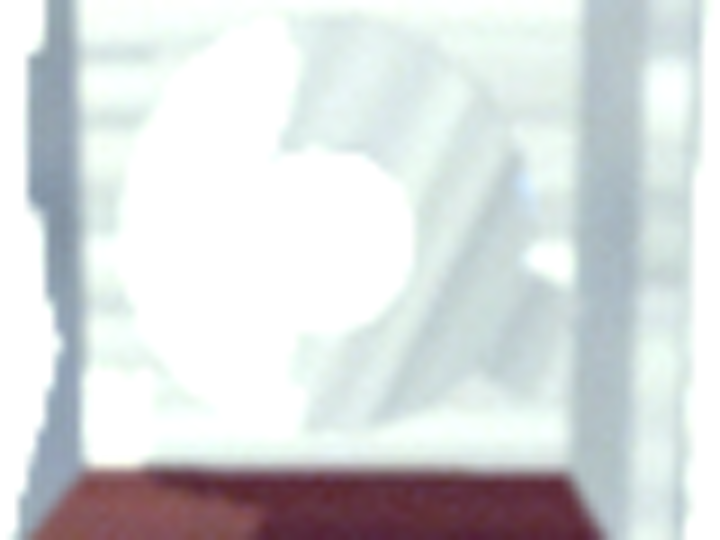

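The tab shows at (540,335) in the enhanced crop, about 62° in the box frame and 78° in the world, so jar_c needs about +114°.

```bash
python3 -m pendant '[[[-24,-10,0,-10,36],[-24,-11,0,-10,36],[0,0,0,-10,36],[0,0,0,-10,36],[0,0,0,-10,36],[0,0,-30,-10,36],[0,0,-30,-10,36],[0,0,-30,-10,36]]]'; python3 -m pendant '[[[0,0,-15,-10,36],[0,0,-20,0,36],[0,0,0,0,36]]]'
```

```text
time_s: 40.5
eef_pos: [0.6499, 0.143, 0.1517]
eef_rot: [0.0, 0.532, 0.847, 0.0]
wrist_force: [0.4, 0.1, -1.1]
opening: 0.421
time_s: 40.88
eef_pos: [0.6484, 0.143, 0.1153]
eef_rot: [-0.001, 0.6, 0.8, -0.001]
wrist_force: [0.4, -0.1, -0.1]
opening: 0.419
```

```bash
python3 - <<'E'
from h import *
st(); c=cam('wrist'); find(c,'wrist','jar_a'); c=cam('scene'); find(c,'scene','jar_a'); find(c,'scene','rack')
E
```

```text
t 40.88 pos [0.6484 0.143  0.1153] eul [ 1.062e+02 -1.000e-01 -1.798e+02] q [ 0.04  0.46  1.43  0.    1.26 -0.24] F [ 0.4 -0.1 -0.1] op 0.419
wrist tip_of jar_a [0.646 0.143 0.013] conf 0.91 px [257 180]
scene tip_of jar_a [0.394 0.321 0.011] conf 0.85 px [354 285]
scene tip_of jar_a [0.41  0.232 0.012] conf 0.68 px [322 263]
scene tip_of rack [ 0.406  0.241 -0.   ] conf 0.77 px [326 268]
```

```bash
python3 -m pendant '[[[0,0,-30,0,36],[0,0,-20,0,36],[0,0,-11,0,36],[0,0,0,0,36]]]'; python3 -m pendant '[[[0,0,0,0,0],[0,0,0,0,0],[0,0,0,0,0],[0,0,10,0,0],[0,0,0,0,0]]]'
```

```text
time_s: 41.62
eef_pos: [0.6492, 0.1431, 0.0555]
eef_rot: [-0.001, 0.602, 0.799, -0.001]
wrist_force: [0.1, -0.5, -0.6]
opening: 0.421
time_s: 42.25
eef_pos: [0.6507, 0.1432, 0.0679]
eef_rot: [0.001, 0.602, 0.799, 0.001]
wrist_force: [0.2, -0.6, -2.2]
opening: 0.229
```

```bash
python3 -m pendant '[[[0,0,30,0,0],[0,0,40,0,0],[0,0,40,0,0],[0,0,35,10,0],[-20,2,0,10,0],[-40,4,0,10,0],[-40,3,0,10,0],[-40,3,0,10,0]]]'; python3 -m pendant '[[[-40,3,0,10,0],[-40,3,0,10,0],[-8,0,0,10,0],[0,0,0,10,0],[0,0,0,10,0],[0,0,0,10,0],[0,0,0,4,0],[0,0,0,0,0]]]';python3 - <<'E'
from h import *
st()
c=cam('scene')
for t in ['rack','jar_a','jar_a_label']: find(c,'scene',t)
c=cam('top'); crop(c,'t12.png',105,180,245,245,5.7)
for t in ['rack','jar_a','jar_a_label']: find(c,'top',t)
E
```

```text
time_s: 43.25
eef_pos: [0.5085, 0.1551, 0.2114]
eef_rot: [0.0, 0.205, 0.979, 0.0]
wrist_force: [-0.2, -0.7, -1.3]
opening: 0.229
time_s: 44.25
eef_pos: [0.4217, 0.1611, 0.2116]
eef_rot: [0.0, -0.342, 0.94, -0.0]
wrist_force: [-0.8, -0.4, -1.5]
opening: 0.231
t 44.25 pos [0.4217 0.1611 0.2116] eul [-140.    0. -180.] q [ 0.1  -0.12  1.89 -0.    1.37 -2.17] F [-0.8 -0.4 -1.5] op 0.231
scene tip_of rack [ 0.405  0.241 -0.003] conf 0.68 px [326 269]
scene tip_of jar_a [0.409 0.234 0.013] conf 0.94 px [323 263]
scene tip_of jar_a [0.391 0.322 0.01 ] conf 0.77 px [356 285]
scene tip_of jar_a [ 0.665 -0.105  0.   ] conf 0.29 px [170 228]
scene tip_of jar_a_label [ 0.704 -0.247 -0.001] conf 0.75 px [140 208]
scene tip_of jar_a_label [ 0.507 -0.392  0.013] conf 0.65 px [182 166]
scene tip_of jar_a_label [0.359 0.31  0.04 ] conf 0.64 px [364 266]
top tip_of rack [ 0.407  0.24  -0.   ] conf 0.93 px [169 209]
top tip_of rack [0.395 0.153 0.191] conf 0.58 px [188 213]
top tip_of rack [ 0.472 -0.088  0.003] conf 0.57 px [289 187]
top tip_of jar_a_label [0.405 0.239 0.002] conf 0.74 px [169 210]
top tip_of jar_a_label [ 0.637  0.187 -0.   ] conf 0.60 px [190 126]
top tip_of jar_a_label [0.364 0.313 0.043] conf 0.49 px [137 225]
```

View pics/t12.png

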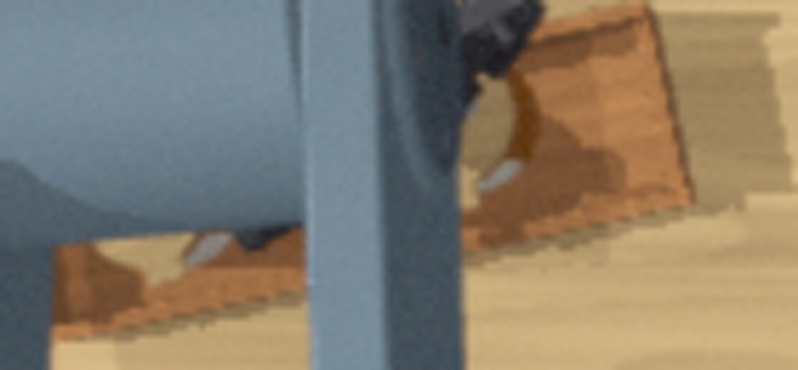

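Jar_a's tab and label (165,265), and the held jar_c's label (500,177), both face the rack's front. I'll place jar_c and retreat.

```bash
python3 -m pendant '[[[0,0,-35,0,0],[0,0,-45,0,0],[0,0,-35,0,0],[0,0,-20,0,0],[0,0,-9,0,0],[0,0,0,0,0]]]'; python3 -m pendant '[[[0,0,-4,0,0],[0,0,-3,0,0],[0,0,0,0,0],[0,0,0,0,32],[0,0,0,0,32],[0,0,15,0,32],[0,0,45,0,32],[0,0,60,0,32]]]'; python3 -m pendant '[[[0,-30,20,0,32],[0,-50,0,0,32],[0,-55,0,0,32],[0,-55,0,0,32],[-10,-55,0,0,32],[-20,-55,0,0,32],[-20,-50,0,0,32],[-20,-40,0,0,32]]]'; python3 - <<'E'
from h import *
st()
c=cam('scene')
for t in ['rack','jar_a','jar_a_label','cover','lid','pot']: find(c,'scene',t,k=4)
c=cam('top','top13.png'); a=c
for t in ['rack','jar_a','jar_a_label','cover','lid','trivet','pot','cup','mortar']: find(c,'top',t,k=4)
crop(c,'t13.png',100,70,240,245,4)
E
```

```text
time_s: 45.4
eef_pos: [0.4217, 0.1611, 0.0673]
eef_rot: [-0.0, -0.342, 0.94, 0.0]
wrist_force: [0.2, 0.1, -0.9]
opening: 0.23
time_s: 46.4
eef_pos: [0.4206, 0.161, 0.1815]
eef_rot: [-0.001, -0.342, 0.94, 0.0]
wrist_force: [1.7, -0.6, -0.2]
opening: 0.374
time_s: 47.4
eef_pos: [0.3529, -0.2292, 0.2016]
eef_rot: [-0.001, -0.339, 0.941, -0.001]
wrist_force: [0.2, 0.4, -0.3]
opening: 0.373
t 47.4 pos [ 0.3529 -0.2292  0.2016] eul [-140.4   -0.2 -179.9] q [-0.86 -0.19  1.97 -0.    1.35 -3.12] F [ 0.2  0.4 -0.3] op 0.373
scene tip_of rack [ 0.406  0.242 -0.001] conf 0.70 px [326 269]
scene tip_of rack [ 0.703 -0.248  0.001] conf 0.53 px [140 207]
scene tip_of jar_a [0.409 0.233 0.012] conf 0.95 px [323 263]
scene tip_of jar_a [0.392 0.322 0.013] conf 0.92 px [355 284]
scene tip_of jar_a [0.416 0.136 0.015] conf 0.64 px [296 240]
scene tip_of jar_a [0.394 0.134 0.038] conf 0.29 px [302 230]
scene tip_of jar_a_label [0.362 0.311 0.04 ] conf 0.74 px [363 267]
scene tip_of cover [0.614 0.271 0.105] conf 0.95 px [261 283]
scene tip_of cover [ 0.507 -0.391  0.013] conf 0.71 px [182 166]
scene ti
[... 528 characters left out ...]
.89 px [166 211]
top tip_of jar_a [0.384 0.322 0.011] conf 0.75 px [137 217]
top tip_of jar_a [0.419 0.132 0.011] conf 0.72 px [208 205]
top tip_of jar_a_label [0.36  0.315 0.043] conf 0.79 px [136 226]
top tip_of jar_a_label [0.407 0.242 0.015] conf 0.26 px [167 209]
top tip_of cover [0.614 0.272 0.112] conf 0.89 px [148 125]
top tip_of lid [ 0.273 -0.314  0.001] conf 0.95 px [372 262]
top tip_of lid [ 0.508 -0.391  0.012] conf 0.60 px [401 175]
top tip_of trivet [ 0.635  0.186 -0.001] conf 0.56 px [190 127]
top tip_of pot [ 0.473 -0.088  0.004] conf 0.88 px [289 187]
top tip_of cup [ 0.664 -0.104 -0.001] conf 0.56 px [295 118]
top tip_of mortar [ 0.704 -0.245  0.002] conf 0.58 px [347 104]
```

View pics/t13.png

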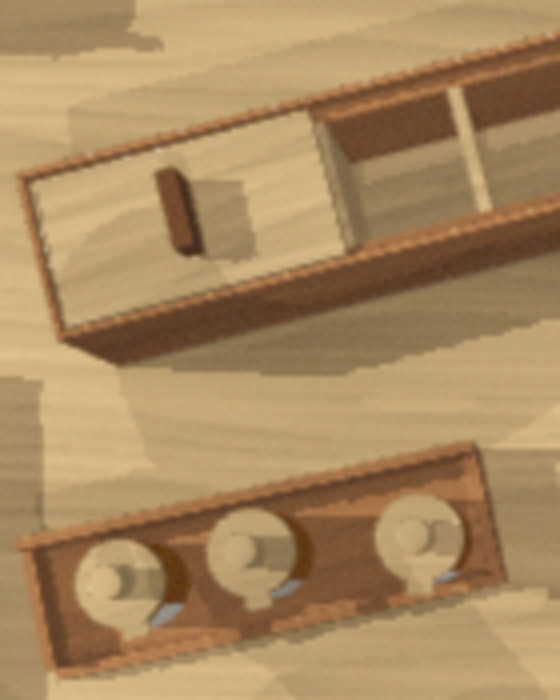

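All three jars stand in the rack with tabs toward the front. Jar_c at (420,540) was knocked about 27 mm toward -y and forward against the lip. I'll use one averaged close-up to read the tab angles.

```bash
python3 - <<'E'
from h import *
ims=[cam('top') for _ in range(6)]; c=ims[0]
c['img']=np.mean([i['img'] for i in ims],0).astype(np.uint8)
crop(c,'t14.png',115,185,235,235,6.6)
for k in [(205,205),(162.6,208),(130.3,216)]: print(pix(c,*k,.078))
print('rack back corners',[np.round(pix(c,100+u/4,70+v/4,.05),4) for u,v in [(20,543),(474,445)]])
E
```

```text
[0.41740613 0.13027355 0.078     ]
[0.40829962 0.2377654  0.078     ]
[0.38687923 0.31920572 0.078     ]
rack back corners [array([0.4127, 0.395 , 0.05  ]), array([0.4809, 0.1   , 0.05  ])]
```

View pics/t14.png

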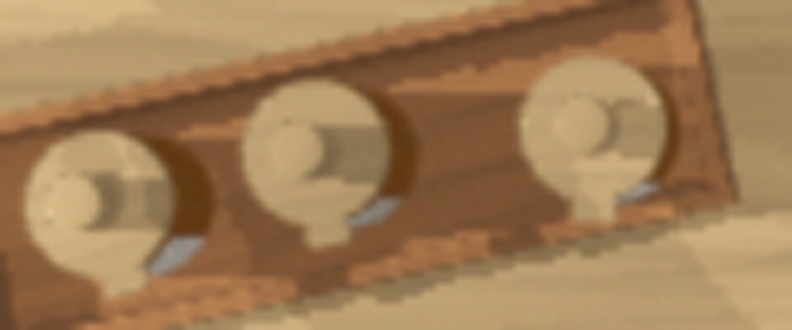

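Tab angles read about 195° for jar_a, 188° for jar_b and 179° for jar_c, against a target of about 193°. Jar_c is about 14° off and rests against the lip, so I'll regrasp it, turn it +13° and shift it back to the middle.

```bash
python3 -m pendant '[[[9,45,0,0,36],[9,52,0,0,36],[9,52,0,0,36],[9,52,0,0,36],[9,52,0,0,36],[9,52,0,0,36],[9,52,0,0,36],[0,0,0,0,36]]]'; python3 - <<'E'
from h import *
st(); c=cam('wrist'); find(c,'wrist','jar_a')
E
```

```text
time_s: 49.55
eef_pos: [0.4166, 0.133, 0.2004]
eef_rot: [-0.001, -0.343, 0.939, -0.0]
wrist_force: [0.3, -0.7, 0.2]
opening: 0.417
t 49.55 pos [0.4166 0.133  0.2004] eul [-139.8   -0.2  180. ] q [ 0.04 -0.14  1.93 -0.    1.35 -2.23] F [ 0.3 -0.7  0.2] op 0.417
wrist tip_of jar_a [0.408 0.231 0.016] conf 0.66 px [316 207]
wrist tip_of jar_a [0.385 0.318 0.015] conf 0.59 px [370 231]
```

```bash
python3 -m pendant '[[[1,-1,-40,0,36],[0,0,-45,0,36],[0,0,-30,0,36],[0,0,-15,0,36],[0,0,-10,0,36],[0,0,0,0,36]]]'; python3 -m pendant '[[[0,0,0,0,0],[0,0,0,0,0],[0,0,0,0,0],[0,0,5,0,0],[0,0,0,0,0]]]'
```

```text
time_s: 50.4
eef_pos: [0.418, 0.1285, 0.0605]
eef_rot: [-0.001, -0.34, 0.94, -0.001]
wrist_force: [0.3, -0.4, 0.3]
opening: 0.42
time_s: 51.02
eef_pos: [0.418, 0.1289, 0.0657]
eef_rot: [-0.001, -0.341, 0.94, -0.001]
wrist_force: [-0.1, -0.1, -1.7]
opening: 0.233
```

```bash
python3 -m pendant '[[[5,6,0,6,0],[5,6,0,7,0],[0,0,0,0,0],[0,0,-3,0,0],[0,0,-3,0,0],[0,0,0,0,0]]]'; python3 -m pendant '[[[0,0,0,0,32],[0,0,0,0,32],[0,0,0,0,32],[0,0,15,0,32],[0,0,45,0,32],[0,0,60,0,32],[0,0,20,0,32],[0,-50,0,-10,32]]]'; python3 -m pendant '[[[0,-55,0,-10,32],[0,-55,0,-10,32],[-10,-55,0,-10,32],[-20,-55,0,-10,32],[-20,-55,0,-10,32],[-20,-50,0,-10,32],[0,0,0,0,32],[0,0,0,0,32]]]'; python3 - <<'E'
from h import *
st()
ims=[cam('top') for _ in range(6)]; c=ims[0]
for t in ['rack','jar_a','cover','lid','trivet','pot','cup','mortar']: find(c,'top',t,k=4)
I=np.mean([i['img'] for i in ims],0).astype(np.uint8)
crop(dict(img=I),'t15.png',115,185,235,235,6.6)
c=cam('scene')
for t in ['rack','jar_a','pot','cover','cup','mortar']: find(c,'scene',t,k=3)
E
```

```text
time_s: 51.78
eef_pos: [0.4285, 0.1412, 0.0616]
eef_rot: [-0.001, -0.444, 0.896, -0.001]
wrist_force: [-7.9, 0.7, 21.0]
opening: 0.227
time_s: 52.78
eef_pos: [0.4296, 0.0922, 0.2031]
eef_rot: [0.002, -0.366, 0.931, -0.002]
wrist_force: [0.2, -1.4, -0.4]
opening: 0.376
time_s: 53.78
eef_pos: [0.3578, -0.2339, 0.1999]
eef_rot: [-0.001, 0.149, 0.989, 0.0]
wrist_force: [1.0, 0.7, 0.3]
opening: 0.373
t 53.77 pos [ 0.3578 -0.2339  0.1999] eul [162.9  -0.2 180. ] q [-0.86 -0.16  1.96 -0.    1.35 -2.13] F [1.  0.7 0.3] op 0.373
top tip_of rack [ 0.404  0.241 -0.002] conf 0.79 px [168 210]
top tip_of jar_a [0.427 0.143 0.014] conf 0.90 px [203 202]
top tip_of jar_a [0.386 0.319 0.011] conf 0.84 px [138 216]
top tip_of jar_a [0.405 0.24  0.014] conf 0.78 px [167 210]
top tip_of cover [ 0.19   0.328 -0.   ] conf 0.73 px [134 289]
top tip_of cover [0.61  0.272 0.11 ] conf 0.62 px [148 126]
top tip_of cover [ 0.506 -0.394  0.013] conf 0.30 px [402 176]
top tip_of lid [ 0.273 -0.309  0.001] conf 0.94 px [370 262]
top tip_of lid [ 0.508 -0.392  0.011] conf 0.64 px [402 175]
top tip_of pot [ 0.702 -
[... 217 characters left out ...]
328 268]
scene tip_of rack [0.381 0.235 0.042] conf 0.25 px [334 250]
scene tip_of rack [ 0.634  0.184 -0.002] conf 0.20 px [232 294]
scene tip_of jar_a [0.391 0.32  0.012] conf 0.97 px [355 284]
scene tip_of jar_a [0.411 0.235 0.012] conf 0.77 px [323 264]
scene tip_of jar_a [0.425 0.146 0.014] conf 0.63 px [295 244]
scene tip_of pot [ 0.476 -0.092 -0.   ] conf 0.84 px [232 208]
scene tip_of cover [0.614 0.27  0.102] conf 0.89 px [261 284]
scene tip_of cover [0.192 0.326 0.001] conf 0.87 px [412 255]
scene tip_of cover [ 0.475 -0.09  -0.002] conf 0.71 px [232 209]
scene tip_of cup [ 0.664 -0.105  0.002] conf 0.57 px [170 228]
scene tip_of mortar [ 0.703 -0.247  0.002] conf 0.57 px [140 207]
```

The picture budget is spent, so I'll check the angles numerically by segmenting the pale lids and tabs. I'll validate the method on the previous image.

```bash
python3 - <<'E'
from h import *
for f,cs in [('t14.png',[(99,203),(316,153),(594,130)]),('t15.png',[(99,203),(316,153),(None)])]:
    im=cv2.imread('pics/'+f).astype(float); r=im[:,:,0]/im[:,:,2]
    c=dict(); 
    for k in cs:
        if k is None: k=(583,107)
        # best disc centre: maximise pale fraction in r=70 disc
        m=((r>.52)&(r<.85)).astype(np.float32); Y,X=np.mgrid[:im.shape[0],:im.shape[1]]
        best=max((((m*(np.hypot(X-x,Y-y)<70)).sum()-(m*(abs(np.hypot(X-x,Y-y)-79)<4)).sum()),x,y) for x in range(k[0]-16,k[0]+17,2) for y in range(k[1]-16,k[1]+17,2))
        x,y=best[1:]
        d=np.hypot(X-x,Y-y); s=[]
        for a in range(130,250,2):
            t=np.radians(a); xs=x-np.sin(t)*np.arange(78,92); ys=y-np.cos(t)*np.arange(78,92)
            s.append(np.mean([m[min(max(int(q),0),im.shape[0]-1),min(int(p),im.shape[1]-1)] for p,q in zip(xs,ys)]))
        s=np.array(s);A=np.arange(130,250,2)
        print(f,(x,y),'ang(s) pale:',[(int(a),round(float(v),1)) for a,v in zip(A,s) if v>.5])
E
```

```text
t14.png (97, 203) ang(s) pale: [(186, 1.0), (188, 1.0), (190, 1.0), (192, 1.0), (194, 1.0), (196, 1.0), (198, 1.0), (200, 1.0), (202, 1.0), (204, 1.0), (206, 1.0), (208, 1.0), (210, 1.0), (212, 1.0), (214, 1.0), (216, 1.0), (218, 1.0), (220, 1.0), (222, 0.9), (232, 0.6), (234, 0.6), (240, 0.6), (242, 0.6), (244, 0.6), (246, 0.6)]
t14.png (314, 153) ang(s) pale: [(174, 0.6), (176, 1.0), (178, 1.0), (180, 1.0), (182, 1.0), (184, 1.0), (186, 1.0), (188, 1.0), (190, 1.0), (192, 1.0), (194, 1.0), (196, 1.0), (198, 1.0), (200, 1.0), (202, 1.0), (204, 1.0), (206, 0.9), (208, 0.9), (210, 0.8), (212, 0.8), (214, 0.7), (216, 0.6), (234, 0.6), (236, 1.0), (238, 0.6)]
t14.png (592, 130) ang(s) pale: [(166, 0.6), (168, 0.9), (170, 1.0), (172, 1.0), (174, 1.0), (176, 1.0), (178, 1.0), (180, 1.0), (182, 1.0), (184, 1.0), (186, 1.0), (188, 1.0), (190, 1.0), (192, 1.0), (194, 1.0), (196, 0.9), (210, 0.6), (214, 0.6), (216, 0.6), (218, 0.6), (220, 0.6), (224, 0.6), (226, 0.9), (228, 1.0), (230, 0.7)]
t15.png (97, 203) ang(s) pale: [(186, 1.0), (188, 1.0), (190, 1.0), (192, 1.0), (194, 1.0), (196, 1.0)
[... 255 characters left out ...]
 pale: [(174, 0.6), (176, 1.0), (178, 1.0), (180, 1.0), (182, 1.0), (184, 1.0), (186, 1.0), (188, 1.0), (190, 1.0), (192, 1.0), (194, 1.0), (196, 1.0), (198, 1.0), (200, 1.0), (202, 1.0), (204, 0.9), (206, 0.9), (208, 0.9), (210, 0.7), (212, 0.7), (214, 0.7), (216, 0.6), (234, 0.6), (236, 1.0), (238, 0.7)]
t15.png (567, 105) ang(s) pale: [(176, 0.8), (178, 1.0), (180, 1.0), (182, 1.0), (184, 1.0), (186, 1.0), (188, 1.0), (190, 1.0), (192, 1.0), (194, 1.0), (196, 1.0), (198, 1.0), (200, 1.0), (202, 1.0), (204, 1.0), (206, 0.9), (208, 0.6), (210, 0.7), (212, 0.9), (214, 0.7), (216, 0.6), (218, 0.6), (220, 0.7), (222, 0.6), (224, 0.7), (226, 0.6), (230, 0.6), (232, 0.9), (234, 1.0), (236, 0.9)]
```

Jar_c's tab edge moved about 9–10°, so it now faces roughly 190° against a target of about 193°. All three jars are within about 6° of square. I'm handing in.

```bash
python3 -c "
from bench import order
print(order.hand_in())"
```

```text
the job is handed in; nothing more can be done
None
```

I finished the job and handed it in at about 54 s of the 210 s allowed; no verdict was reported. The box held three jars: jar_a, jar_b and jar_c. The pocket for jar_d was empty.

- **Lid:** It lies knob up on the cork trivet, about 3 mm from the middle by the last detections. My first grasp closed just above the knob, because the fingertips sit about 29 mm higher than the reported TCP. I corrected for that on every later grasp.
- **Cover:** I slid it right across, took out jar_a and jar_b, then slid it back until it met the end stop at about 21 N. The last detections put it at the box's +y end.
- **Jars:** All three stand in the rack.
    - **Jar_c:** After I placed it, it was displaced about 27 mm forward to the lip and turned about 14° off square. I regrasped it, re-centred it and turned it 13°.
    - **Label facing:** They face the rack's front to within about 6°. The final jar_c angle of about 190° (target 193°) was not seen by eye. It comes from image segmentation with the disc search at its edge, because the picture limit was used up.
- **Everything else:** The last detections put the pot, cup and mortar where they started, and the gripper is clear of everything.
- **Check that failed:** The top camera's final pot reading was a low-confidence false hit on the mortar. The scene camera placed the pot correctly.

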